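# Switch the sample loader to run with its key

### The arm

A 6-joint arm with a two-finger parallel gripper is mounted at the origin on the work surface; the furniture and walls round the work are solid. World frame = base frame: x ahead of the robot, y to its left, z up, the work surface at z = 0. Lengths are in m, angles in rad, forces in N, time in s.
With the tool pointing down it reaches from about 0.3 to 0.775 m from the base axis. Payload 14.6 kg.
Tool frame: the origin (TCP) lies on the centre line of the jaws, within the pads' length; the fingertips stand 19 mm ahead of it and the grasp point (between the pads) is the TCP (ctrl.tip_reach is the distance from the TCP to the fingertips, in m); x points along the fingers, y is the direction in which the jaws open and shut, and the axes are right-handed (so a half turn about x gives the same grasp; the last joint's range is limited). The gripper opens to 94 mm and grips with 3 to 60 N. Pads are 16 mm wide; open, the fingers measure 119 mm over their backs; the gripper's body (75 mm by 177 mm) begins 78 mm behind the grasp point.
Start: joints at [-1.274, 0.3, 1.521, -0, 1.321, -0.067], TCP at [0.196, -0.514, 0.194] pointing down, gripper open.
Joint ranges: [-3.03, 3.03], [-0.79, 2.21], [0.23, 2.52], [-1.04, 4.18], [0, 3.07], [-2.55, 2.55]. Speed limits (rad/s): [2.22, 2.22, 2.57, 3.14, 3.14, 3.14].

### API

Orientations are given as [roll, pitch, yaw] about the fixed x, y, z axes, in that order (R = Rz(yaw) Ry(pitch) Rx(roll)).
In Python, from station import ctrl, optics, models gives the robot as it stands. The module is installed in compiled form; this text tells all that it offers.
- The arm moves only by the tool arm_command, never from a script. Its argument "deltas" is a list of rows, each an object with "translation": the shift along the tool's x, y, z in units of 25 mm (1.0 is 25 mm), a list of three; "turn": the turn, a rotation vector about the tool's x, y, z in units of 5 degrees (1.0 is 5 degrees), a list of three. In form: [{"translation": [x, y, z], "turn": [rx, ry, rz]}, ...]. A call has 1 to 12 rows; each row is the pose to reach, as a shift and turn from the pose commanded when the call began, along the tool's axes at that moment; what a row does not reach only later rows make up. A row lasts 1/12 s, in which the tool goes at most 41.7 mm and 7.16 degrees, less where a joint would pass 70% of its speed; a pose out of reach is approached as far as the arm can. A call with a gripper value outside its range is refused whole. "gripper" is the finger opening in mm, from 0 to 94, set as the call begins (left out, the last holds). The fingers move at their own pace and stop on an object; "force" is the grip in N (left out, the last holds). Time passes only in rows, so rows that repeat a pose let the fingers close. It gives the time, the measured TCP pose, the force and the opening at its end, in the units of the state.
- ctrl.get_obs(): the state, without advancing time (a new reading comes with each control period).
- optics.camera(name): name is "scene" or "top"; returns the picture (400x640x3 uint8, red, green, blue); there is no depth.
- optics.get_calibration(name): a dict with "K" (3x3 intrinsics, pixels), "origin" and "orientation" of the camera in the world. Camera axes: x right, y down, z forward; pixel columns grow to the right and rows downward; lengths in m; the calibration is good to about 2 mm. A picture is of the moment at which its call begins. get_calibration takes no time and is no camera call.
- ctrl.hand_in(): hands the job in, once; it reports no verdict.
Trained networks look in the newest picture that a camera, given by its name, has taken for a name from the list of things; names that differ only in an ending like _2 or _b are one class to them, and where a whole thing is asked for, a point or a joint stands for the part that bears it (a point fixed in the world has none). Each returns a list of dicts, best first, with "score" (0 to 1); they miss things now and then, are a little off and sometimes report something else, mostly with a low value. They report only what shows in the picture. A call takes as long as a camera call.
- models.look_for(target, camera): "box" ([left, top, right, bottom] in pixels, round what is visible of it).
- models.cut_out(target, camera): "pixels" (400x640 bool, what is visible of it) and "box" ([left, top, right, bottom] in pixels, round what is visible of it).
- models.mark_of(target, camera): "at" ([column, row] in pixels: a listed point, or the origin of a listed thing).
The state is a dict: "time_s": time; "qpos": joint angles; "joint_vel": joint speeds; "tau": joint torques, N m; "ee_pos": TCP position; "eef_rot": TCP orientation; "force": force on the tool from outside, world axes, zero at the start; "moment": the same for the moment, N m; "grip_width": finger opening in m.
Only numpy, scipy, OpenCV 4.12 (cv2) and the standard library are available. Lean on these libraries where they do the work, as an engineer would, in place of code of your own. Each camera call takes 0.05 s, during which the arm holds its last target.

### The job

Take the yellow-headed key out of the key dock, push its blade fully home into the black key switch on top of the grey loader control station, and only then turn it clockwise until the switch's white pointer stands at the green dot. Let go and leave the key seated upright in the switch; leave the blue key, the mouse and the sample carriers at the back where they are.

Things in the scene. Friction and masses are not known exactly. Their poses are not given: they have to be found in the camera images.
- yellow_key: Loose key standing blade down in one of the dock's two slots (which varies). Origin: centre of the blade's tip; z up along the key, x along its width, y through its thickness. From the tip: steel blade 14 (x) by 5.5 (y), 28 long (last 2.5 narrowed to 11.5 x 3.2); collar 20 across to z=32; flat yellow head 30 (x) by 10 (y) to z=66: pinch it along y. Alike both ways round.
- blue_key: The other key, the same in shape but with a blue head, in the dock's other slot. Leave it there.
- key_dock: Fixed grey plastic block 150 (x) by 56 (y) by 40 mm high on a black foot 158 by 64, with upright slots 32 mm deep at x = +37.5 and -37.5 mm, about 2 mm wider in all than the blade. A docked key's collar rests on the dock's top, its tip 12 mm over the bench, its axes along the dock's. Origin: centre of the underside.
- station: Fixed grey control station 120 (x) by 140 (y) by 60 mm high, black foot 128 by 148. Origin: centre of the underside; z up, -x is the front with two lamps. The key switch is in the middle of the top in a steel bezel ring (51 mm outside, 34 inside, top at 63 mm). Red and green dots, 35 mm from the switch axis, at +0.62 and -0.63 rad from x, mark both ends of travel.
- switch_slot (a point): Centre of the slot's mouth in the switch's black rotor, on the turning axis, 61 mm over the bench; turns with the rotor. z up, x along the slot towards the white pointer. Slot (steel-rimmed) 16 (x) by 8 (y), 36 mm deep, no lead-in. The key enters either way round; seated, its collar lies on the rotor's top, its tip 28 mm below this point.
- key_switch (a joint): Rotor angle: 0 with the pointer at the red dot, growing clockwise seen from above to a stop at 1.25 rad, pointer at the green dot. Starts between 0 and 0.25. Friction 0.08 N m, stays where left. The blade has about 0.18 rad of play each way in the slot, so the key turns that much before the rotor follows.
- mouse: Black computer mouse 62 x 112 x 35 mm lying on the bench, a bystander. Origin: centre of the underside.
- back_carrier: Loose ivory sample-tube carrier 32 x 188 x 97 mm standing at the far edge of the bench (the left one of two), long side along world y, a bystander. Origin: centre of the underside.

How it is judged:
By the outcome, as a careful person would: the job done as asked, in the order asked, and still so for the second after the job is handed in, with the robot touching nothing.
It also fails if it takes over 51 s, if anything falls off the work surface, if the arm or the gripper's body presses on something with over 40 N, if the wrist force passes 120 N, or if a joint passes its speed limit or range.

## Working session

There is one attempt and no reset: what is moved stays moved. The work goes in short steps, Python scripts to look and compute and a tool call to move; the robot and the scene stay as the last step left them, time stands still between calls to the robot, and variables do not carry over. Pictures are saved under pics/ and viewed, and the job is handed in when it is done.

Besides the shell and the picture viewer there is one more tool, called after "Emit:" as name(argument=value, ...), one argument or row to a line, values as JSON. arm_command: Moves the arm, as the interface text tells. Its arguments: {"type":"object","properties":{"deltas":{"type":"array"},"gripper":{"type":"number"},"force":{"type":"number"}},"required":["deltas"]}

```bash
mkdir -p pics; python3 - <<'E'
from station import ctrl, optics, models
import cv2,numpy as np
print(ctrl.get_obs(), ctrl.tip_reach)
for c in ["scene","top"]:
    im=optics.camera(c); cv2.imwrite(f"pics/{c}0.png",im[:,:,::-1]); print(c,optics.get_calibration(c))
    for t in ["yellow_key","key_dock","station","switch_slot"]:
        print(t,[(np.round(d['at'],1).tolist(),round(d['score'],2)) for d in models.mark_of(t,c)][:2],[(np.round(d['box']).tolist(),round(d['score'],2)) for d in models.look_for(t,c)][:2])
E
```

```text
{'time_s': 0.0, 'qpos': array([-1.27360223e+00,  3.00463804e-01,  1.52158146e+00,  1.24077966e-05,
        1.32071573e+00, -6.65926967e-02]), 'joint_vel': array([-0.00117359, -0.00107161,  0.00118734, -0.00084576,  0.00014291,
       -0.00194574]), 'tau': array([-2.12355910e-03, -5.31805193e+01, -3.52731550e+01,  7.07652443e-02,
        2.43665732e-02, -8.76095442e-05]), 'ee_pos': array([ 0.19562052, -0.51373545,  0.19349019]), 'eef_rot': array([-1.64767522,  1.56962792,  1.85770116]), 'force': array([ 0.33149769, -0.3092705 ,  0.01401013]), 'moment': array([ 0.02759454, -0.00305066, -0.04809952]), 'grip_width': 0.09388217282007033} 0.019
scene {'K': array([[367.05247408,   0.        , 316.81902653],
       [  0.        , 367.05247408, 197.56538652],
       [  0.        ,   0.        ,   1.        ]]), 'origin': array([-0.05195622,  0.2748273 ,  0.77857796]), 'orientation': array([-2.40884094,  0.01708549, -2.11445791])}
yellow_key [([259.2, 240.4], 0.61)] [([251.0, 220.0, 260.0, 234.0], 0.61)]
key_dock [([243.7, 234.0], 0.83)] [([220.0, 203.0, 274.0, 258.0], 0.59)]
station [([348.0, 200.1], 0.72)] [([314.0, 164.0, 352.0, 218.0], 0.75)]
switch_slot [([348.3, 183.4], 0.55)] [([241.0, 148.0, 298.0, 195.0], 0.62)]
top {'K': array([[379.9177387 ,   0.        , 320.60706871],
       [  0.        , 379.9177387 , 203.92959075],
       [  0.        ,   0.        ,   1.        ]]), 'origin': array([ 0.47379835, -0.06035978,  1.01280626]), 'orientation': array([-3.10864386,  0.01934806, -1.58288303])}
yellow_key [([254.9, 205.7], 0.6)] [([246.0, 200.0, 258.0, 209.0], 0.62)]
key_dock [([248.9, 186.3], 0.63), ([248.7, 179.4], 0.47)] [([234.0, 158.0, 269.0, 224.0], 0.86)]
station [([359.6, 204.3], 0.64)] [([328.0, 173.0, 398.0, 236.0], 0.88)]
switch_slot [([363.4, 203.7], 0.54)] []
```

```bash
python3 - <<'E'
import cv2
a=cv2.imread("pics/top0.png"); cv2.imwrite("pics/t1.png",cv2.resize(a[140:260,220:420],None,fx=4,fy=4,interpolation=cv2.INTER_CUBIC))
a=cv2.imread("pics/scene0.png"); cv2.imwrite("pics/s1.png",cv2.resize(a[140:270,210:410],None,fx=4,fy=4,interpolation=cv2.INTER_CUBIC))
E
```

```text
(no output)
```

View pics/t1.png

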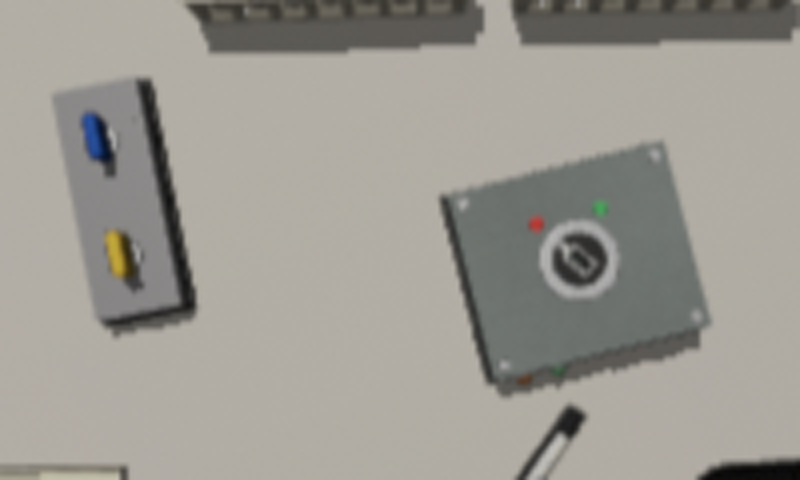

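View pics/s1.png

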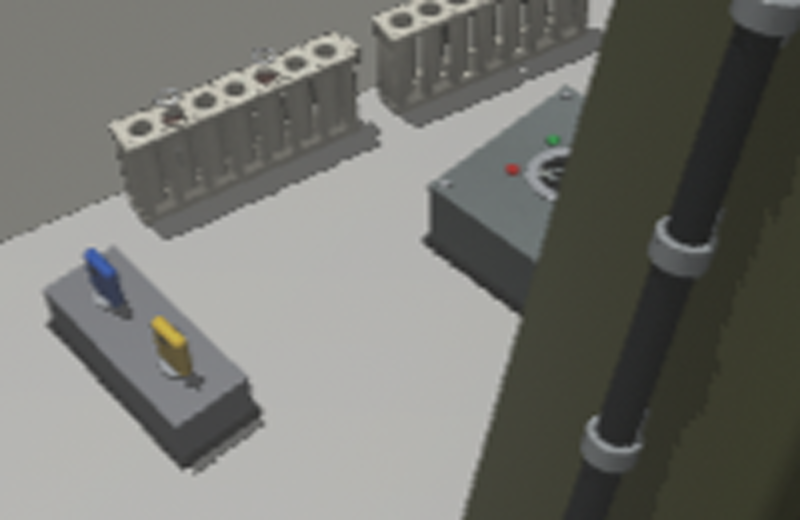

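View pics/scene0.png

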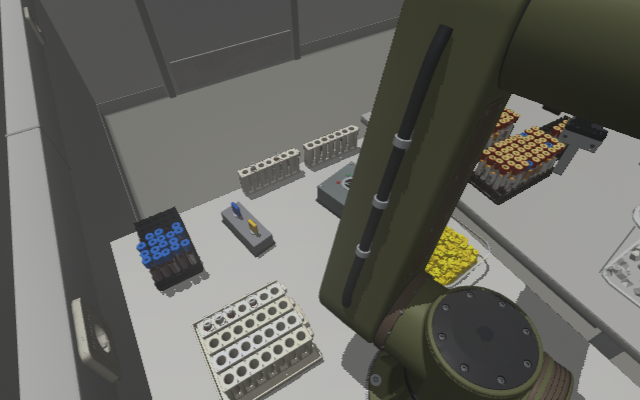

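View pics/top0.png

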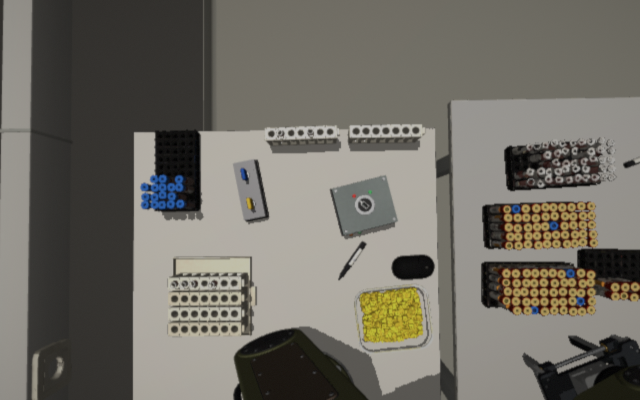

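```bash
cat > h.py <<'E'
import numpy as np,cv2
from scipy.spatial.transform import Rotation as Ro
from station import ctrl, optics, models
def cal(c):
    d=optics.get_calibration(c); return d['K'],d['origin'],Ro.from_euler('xyz',d['orientation']).as_matrix()
def p2w(c,uv,z):
    K,o,R=cal(c); r=R@np.linalg.inv(K)@np.array([uv[0],uv[1],1.]); return o+r*(z-o[2])/r[2]
def w2p(c,P):
    K,o,R=cal(c); P=np.atleast_2d(P); q=(P-o)@R@K.T; return q[:,:2]/q[:,2:]
E
python3 - <<'E'
from h import *
for n,uv,z in [("yk top",(254.9,0),.078)]: pass
# crop coords/4 + offset
f=lambda x,y:((x+.5)/4-.5+220,(y+.5)/4-.5+140)
for n,x,y,z in [("st",441,197,.06),("st",662,142,.06),("st",710,323,.06),("st",492,380,.06),("red",536,224,.06),("green",600,208,.06),("bez",579,259,.063),("dk",53,95,.04),("dk",138,78,.04),("dk",186,307,.04),("dk",103,321,.04),("ytop",115,253,.078),("btop",92,136,.078)]:
    print(n,np.round(p2w("top",f(x,y),z)*1000,1))
a=optics.camera("top");b=a.astype(float)
cv2.imwrite("pics/t2.png",cv2.resize(a[165:240,325:405,::-1],None,fx=9,fy=8,interpolation=cv2.INTER_CUBIC)) 
cv2.imwrite("pics/t3.png",cv2.resize(a[183:225,344:386,::-1],None,fx=14,fy=14,interpolation=cv2.INTER_CUBIC))
cv2.imwrite("pics/t4.png",cv2.resize(a[154:226,228:272,::-1],None,fx=8,fy=8,interpolation=cv2.INTER_CUBIC))
E
```

```text
st [543. -66.  60.]
st [ 575.6 -205.    60. ]
st [ 461.9 -232.9   60. ]
st [427.9 -96.4  60. ]
red [ 525.2 -125.4   60. ]
green [ 534.7 -165.5   60. ]
bez [ 502.8 -151.6   63. ]
dk [613.8 183.5  40. ]
dk [624.  128.3  40. ]
dk [475.9  98.3  40. ]
dk [467.6 151.8  40. ]
ytop [509.7 135.9  78. ]
btop [582.4 149.8  78. ]
```

View pics/t3.png

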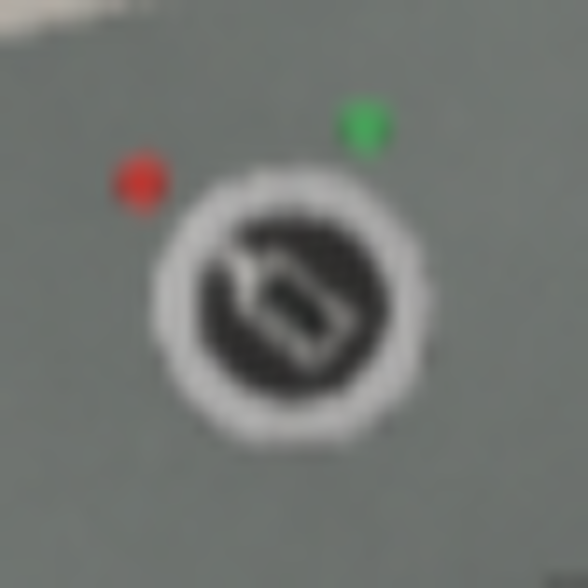

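View pics/t4.png

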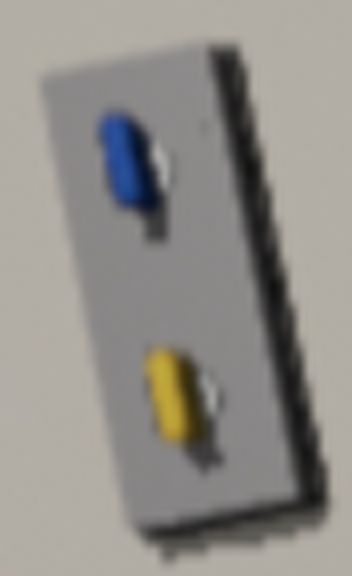

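```bash
cat >> h.py <<'E'
def rect(img,c,cx,cy,z,half,res=0.00025):
    # rows: world x decreasing; cols: world y decreasing (like the top view)
    n=int(2*half/res); i=np.arange(n)
    X,Y=np.meshgrid(cx+half-(i+.5)*res,cy+half-(i+.5)*res,indexing='ij')
    P=np.stack([X.ravel(),Y.ravel(),np.full(X.size,z)],1); uv=w2p(c,P).astype(np.float32)
    m=cv2.remap(img,uv[:,0].reshape(n,n),uv[:,1].reshape(n,n),cv2.INTER_CUBIC)
    return m,X,Y
E
python3 - <<'E'
from h import *
from scipy.optimize import least_squares,minimize
ims=np.mean([optics.camera("top").astype(float) for _ in range(3)],0).astype(np.float32)
m,X,Y=rect(ims,"top",.503,-.151,.063,.05)
g=m.mean(2)
# ring fit: maximise correlation with smoothed annulus
from scipy.ndimage import gaussian_filter
def ringcost(p):
    r=np.hypot(X-p[0],Y-p[1]); s=.0012
    sig=lambda a:1/(1+np.exp(-a/s*1.7))
    t=sig(r-.017)*sig(.0255-r); w=(r<.032)&(r>.0135)
    return -np.corrcoef(t[w],g[w])[0,1]
r=minimize(ringcost,[.503,-.151],method='Nelder-Mead',options=dict(xatol=1e-5,fatol=1e-7,initial_simplex=[[.503,-.151],[.506,-.151],[.503,-.148]]))
print("ring",r.x,r.fun); cx,cy=r.x
m2,X2,Y2=rect(ims,"top",cx,cy,.060,.05)
for n,s in [("red",m2[...,0]-m2[...,1:].mean(2)),("green",m2[...,1]-m2[...,[0,2]].mean(2))]:
    s=s-np.median(s); w=np.where(s>.4*s.max(),s,0); x=(w*X2).sum()/w.sum();y=(w*Y2).sum()/w.sum()
    print(n,x,y,np.hypot(x-cx,y-cy),np.arctan2(y-cy,x-cx))
m3,X3,Y3=rect(ims,"top",cx,cy,.061,.02)
g3=m3.mean(2); R=np.hypot(X3-cx,Y3-cy); 
for rr in (.0125,.0135):
  w=np.where(R<rr,np.clip(g3-np.percentile(g3[R<rr],30),0,None),0)
  mx=(w*X3).sum()/w.sum();my=(w*Y3).sum()/w.sum()
  C=np.array([[ (w*(X3-mx)**2).sum(),(w*(X3-mx)*(Y3-my)).sum()],[0,(w*(Y3-my)**2).sum()]]);a=.5*np.arctan2(2*C[0,1],C[0,0]-C[1,1])
  print("slot axis",a,mx-cx,my-cy)
# slot rim template
def rim(p,ret=False):
    c,s=np.cos(p[2]),np.sin(p[2]);u=(X3-p[0])*c+(Y3-p[1])*s;v=-(X3-p[0])*s+(Y3-p[1])*c
    sd=lambda a,b:np.maximum(abs(u)-a,abs(v)-b)
    t=((sd(.008,.004)>0)&(sd(.0093,.0053)<0))|((u>.0095)&(u<.015)&(abs(v)<.0013))
    t=gaussian_filter(t.astype(float),5); w=R<.0125
    return -np.corrcoef(t[w],g3[w])[0,1]
best=min((minimize(rim,[cx,cy,a0],method='Nelder-Mead',options=dict(initial_simplex=[[cx,cy,a0],[cx+.001,cy,a0],[cx,cy+.001,a0],[cx,cy,a0+.1]])) for a0 in (.7,.85,1.0)),key=lambda r:r.fun)
print("rim",best.x,best.fun)
cv2.imwrite("pics/r3.png",cv2.resize(m3[:,:,::-1].clip(0,255).astype(np.uint8),None,fx=3,fy=3))
# dock top face & station: edge based fit of rectangle, maximise gradient
def rectfit(c0,z,hx,hy,nm):
    mm,XX,YY=rect(ims,"top",c0[0],c0[1],z,.11,.0005); gg=gaussian_filter(mm,(2,2,0))
    gy=np.sqrt(sum((np.gradient(gg[...,k])[0]**2+np.gradient(gg[...,k])[1]**2) for k in range(3)))
    gy=np.minimum(gy,np.percentile(gy,99))
    def cost(p):
        c,s=np.cos(p[2]),np.sin(p[2]);t=np.linspace(-.9,.9,200)
        pts=np.concatenate([np.c_[hx*t,0*t+hy],np.c_[hx*t,0*t-hy],np.c_[0*t+hx,hy*t],np.c_[0*t-hx,hy*t]])
        x=p[0]+pts[:,0]*c-pts[:,1]*s;y=p[1]+pts[:,0]*s+pts[:,1]*c
        i=((c0[0]+.11-x)/.0005-.5);j=((c0[1]+.11-y)/.0005-.5)
        return -cv2.remap(gy.astype(np.float32),j.astype(np.float32)[None],i.astype(np.float32)[None],1).mean()
    b=min((minimize(cost,[c0[0]+dx,c0[1]+dy,c0[2]+da],method='Nelder-Mead') for dx in(-.002,0,.002) for dy in(-.002,0,.002) for da in(-.03,0,.03)),key=lambda r:r.fun)
    print(nm,b.x,b.fun);return b.x
rectfit((.502,-.150,.24),.06,.06,.07,"station")
d=rectfit((.545,.1405,.2),.04,.075,.028,"dock")
for s in(1,-1): print("slot",d[0]+s*.0375*np.cos(d[2]),d[1]+s*.0375*np.sin(d[2]))
# yellow head at top
mk,XK,YK=rect(ims,"top",.51,.136,.078,.03); s=np.minimum(mk[...,0],mk[...,1])-mk[...,2]; w=np.where(s>.5*s.max(),s,0)
x=(w*XK).sum()/w.sum();y=(w*YK).sum()/w.sum();C=[(w*(XK-x)**2).sum(),(w*(XK-x)*(YK-y)).sum(),(w*(YK-y)**2).sum()]
print("yellow",x,y,.5*np.arctan2(2*C[1],C[0]-C[2]))
E
```

```text
ring [ 0.50274382 -0.15174491] -0.8638126258514285
red 0.52548062206868 -0.12542694262370593 0.034779267991410866 0.8582722694113913
green 0.5349586300895273 -0.16549316679558085 0.03502582733848251 -0.4033674259058821
slot axis 0.8507342822520022 0.0006165122256881483 0.0018178696746562473
slot axis 0.8452499854674195 0.0008019676636629169 0.0019074815800032008
rim [ 0.50248548 -0.15209687  0.87567424] -0.9010051108399967
station [ 0.5030665  -0.15171976  0.23665162] -9.473424911499023
dock [0.54613335 0.14321515 0.19094247] -11.271198272705078
slot 0.5829518212892429 0.15033206459084897
slot 0.5093148859111086 0.13609824050466318
yellow 0.5096274500865627 0.13544417555010235 0.1989521444693545
```

View pics/r3.png

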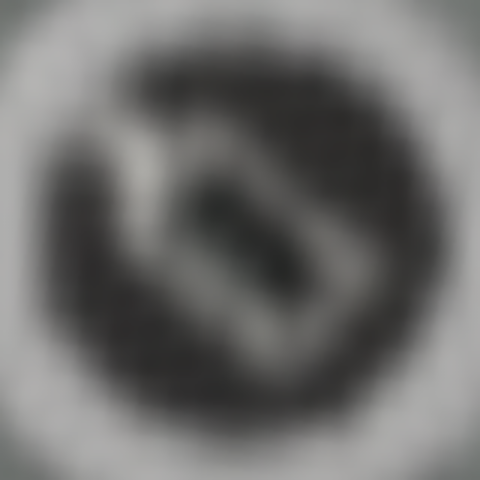

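```bash
cat >> h.py <<'E'
def down(psi):
    # tool x down, tool y at world angle psi
    x=np.array([0,0,-1.]);y=np.array([np.cos(psi),np.sin(psi),0]);return np.c_[x,y,np.cross(x,y)]
def plan(pos,psi):
    o=ctrl.get_obs();R=Ro.from_euler('xyz',o['eef_rot']).as_matrix()
    yaw=np.arctan2(R[1,1],R[0,1])
    print("t",round(o['time_s'],2),"pos",np.round(o['ee_pos'],4),"jaw yaw",round(yaw,3),"F",np.round(o['force'],1),"M",np.round(o['moment'],2),"w",round(o['grip_width'],4),"q",np.round(o['qpos'],2))
    d=R.T@(np.array(pos)-o['ee_pos'])/.025; r=Ro.from_matrix(R.T@down(psi)).as_rotvec(degrees=True)/5
    print("translation",np.round(d,2),"turn",np.round(r,2))
E
python3 - <<'E'
from h import *
for p in (.195+np.pi/2,.195-np.pi/2): plan([.5094,.1359,.15],p)
E
```

```text
t 1.1 pos [ 0.1957 -0.514   0.1941] jaw yaw -1.207 F [ 0.1 -0.5 -0.8] M [ 0.01 -0.03 -0.01] w 0.0945 q [-1.27  0.3   1.52 -0.    1.32 -0.07]
translation [  1.76 -19.83 -20.98] turn [-34.07   0.     0.  ]
t 1.1 pos [ 0.1957 -0.514   0.1941] jaw yaw -1.207 F [ 0.1 -0.5 -0.8] M [ 0.01 -0.03 -0.01] w 0.0945 q [-1.27  0.3   1.52 -0.    1.32 -0.07]
translation [  1.76 -19.83 -20.98] turn [ 1.93  0.   -0.  ]
```

Emit:
arm_command(
  deltas=[
    {"translation": [0, -19.83, -20.98], "turn": [1.93, 0, 0]},
    {"translation": [0, -19.83, -20.98], "turn": [1.93, 0, 0]},
    {"translation": [0, -19.83, -20.98], "turn": [1.93, 0, 0]},
    {"translation": [0, -19.83, -20.98], "turn": [1.93, 0, 0]},
    {"translation": [0, -19.83, -20.98], "turn": [1.93, 0, 0]},
    {"translation": [0, -19.83, -20.98], "turn": [1.93, 0, 0]},
    {"translation": [0, -19.83, -20.98], "turn": [1.93, 0, 0]},
    {"translation": [0, -19.83, -20.98], "turn": [1.93, 0, 0]},
    {"translation": [0, -19.83, -20.98], "turn": [1.93, 0, 0]},
    {"translation": [0, -19.83, -20.98], "turn": [1.93, 0, 0]},
    {"translation": [0, -19.83, -20.98], "turn": [1.93, 0, 0]},
    {"translation": [0, -19.83, -20.98], "turn": [1.93, 0, 0]},
  ],
  gripper=45,
)

```text
time_s: 2.1
ee_pos: [0.4135, -0.0617, 0.1944]
eef_rot: [2.673, 1.57, -0.274]
force: [-0.0, -1.1, -0.2]
grip_width: 0.0446
```

```bash
python3 - <<'E'
from h import *
plan([.5094,.1359,.15],.195-np.pi/2)
E
```

```text
t 2.1 pos [ 0.4135 -0.0617  0.1944] jaw yaw -1.375 F [-0.  -1.1 -0.2] M [-0.01  0.08  0.01] w 0.0446 q [-0.24 -0.    1.87 -0.    1.28  1.14]
translation [ 1.78 -7.01 -5.29] turn [ 0.   -0.01 -0.  ]
```

Emit:
arm_command(
  deltas=[
    {"translation": [1.0, -7.01, -5.29], "turn": [0, 0, 0]},
    {"translation": [1.0, -7.01, -5.29], "turn": [0, 0, 0]},
    {"translation": [1.0, -7.01, -5.29], "turn": [0, 0, 0]},
    {"translation": [1.0, -7.01, -5.29], "turn": [0, 0, 0]},
    {"translation": [1.0, -7.01, -5.29], "turn": [0, 0, 0]},
    {"translation": [1.0, -7.01, -5.29], "turn": [0, 0, 0]},
    {"translation": [1.0, -7.01, -5.29], "turn": [0, 0, 0]},
    {"translation": [1.0, -7.01, -5.29], "turn": [0, 0, 0]},
    {"translation": [1.0, -7.01, -5.29], "turn": [0, 0, 0]},
  ],
)

```text
time_s: 2.85
ee_pos: [0.5085, 0.1328, 0.1693]
eef_rot: [1.812, 1.571, -1.135]
force: [0.0, -0.3, -0.1]
grip_width: 0.0451
```

```bash
python3 - <<'E'
from h import *
plan([.5094,.1359,.066],.195-np.pi/2)
a=optics.camera("scene"); cv2.imwrite("pics/s2.png",cv2.resize(a[100:270,190:410,::-1],None,fx=3,fy=3,interpolation=2))
E
```

```text
t 2.85 pos [0.5085 0.1328 0.1693] jaw yaw -1.376 F [ 0.  -0.3 -0.1] M [ 0.04 -0.   -0.01] w 0.0451 q [ 0.19  0.27  1.62 -0.    1.25  1.56]
translation [ 4.13 -0.11 -0.06] turn [-0. -0. -0.]
```

View pics/s2.png

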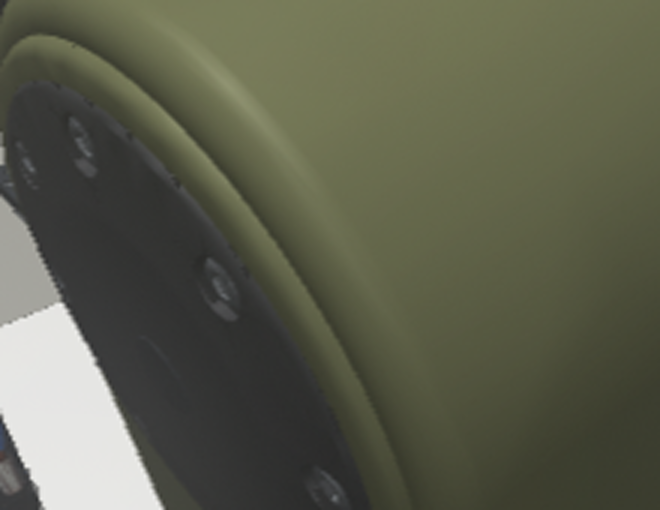

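Emit:
arm_command(
  deltas=[
    {"translation": [0, 0, 0], "turn": [0, 0, 0]},
    {"translation": [0, 0, 0], "turn": [0, 0, 0]},
  ],
)

```text
time_s: 3.07
ee_pos: [0.5088, 0.1329, 0.1695]
eef_rot: [3.109, 1.57, 0.162]
force: [0.1, 1.1, -0.4]
grip_width: 0.0448
```

```bash
python3 - <<'E'
from h import *
plan([.5094,.1359,.066],.195-np.pi/2)
a=optics.camera("top"); cv2.imwrite("pics/t5.png",cv2.resize(a[130:270,190:390,::-1],None,fx=4,fy=4,interpolation=2))
E
```

```text
t 3.07 pos [0.5088 0.1329 0.1695] jaw yaw -1.377 F [ 0.1  1.1 -0.4] M [0.04 0.06 0.02] w 0.0448 q [ 0.19  0.27  1.62 -0.    1.25  1.56]
translation [ 4.14 -0.11 -0.05] turn [-0.01 -0.01 -0.  ]
```

View pics/t5.png

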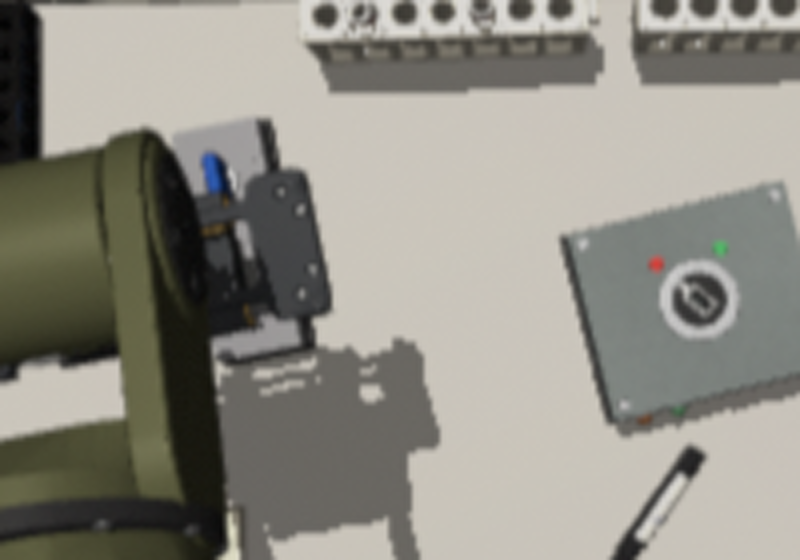

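The top picture shows the hand above the yellow key's end of the dock, with the blue key clear of it. The switch (crop about 700,297) is in plain view. Next I descend and grip.

Emit:
arm_command(
  deltas=[
    {"translation": [1.0, -0.11, -0.05], "turn": [0, 0, 0]},
    {"translation": [2.0, -0.11, -0.05], "turn": [0, 0, 0]},
    {"translation": [3.0, -0.11, -0.05], "turn": [0, 0, 0]},
    {"translation": [3.7, -0.11, -0.05], "turn": [0, 0, 0]},
    {"translation": [4.0, -0.11, -0.05], "turn": [0, 0, 0]},
    {"translation": [4.12, -0.11, -0.05], "turn": [0, 0, 0]},
    {"translation": [4.12, -0.11, -0.05], "turn": [0, 0, 0]},
  ],
)

```text
time_s: 3.7
ee_pos: [0.5096, 0.1367, 0.0663]
eef_rot: [-2.916, 1.571, 0.421]
force: [-0.3, 0.8, 0.7]
grip_width: 0.0449
```

Emit:
arm_command(
  deltas=[
    {"translation": [0, 0, 0], "turn": [0, 0, 0]},
    {"translation": [0, 0, 0], "turn": [0, 0, 0]},
    {"translation": [0, 0, 0], "turn": [0, 0, 0]},
    {"translation": [0, 0, 0], "turn": [0, 0, 0]},
    {"translation": [0, 0, 0], "turn": [0, 0, 0]},
    {"translation": [0, 0, 0], "turn": [0, 0, 0]},
    {"translation": [0, 0, 0], "turn": [0, 0, 0]},
    {"translation": [0, 0, 0], "turn": [0, 0, 0]},
  ],
  gripper=0,
  force=15,
)

```text
time_s: 4.37
ee_pos: [0.5096, 0.1368, 0.0662]
eef_rot: [2.851, 1.57, -0.095]
force: [0.3, -0.6, 2.3]
grip_width: 0.0084
```

```bash
python3 - <<'E'
from h import *
plan([.5094,.1359,.160],.195-np.pi/2)
E
```

```text
t 4.37 pos [0.5096 0.1368 0.0662] jaw yaw -1.375 F [ 0.3 -0.6  2.3] M [-0.08 -0.02 -0.02] w 0.0084 q [ 0.19  0.39  1.71 -0.    1.03  1.57]
translation [-3.75  0.03  0.01] turn [ 0. -0. -0.]
```

Emit:
arm_command(
  deltas=[
    {"translation": [0, 0, 0], "turn": [0, 0, 0]},
    {"translation": [0, 0, 0], "turn": [0, 0, 0]},
    {"translation": [-0.3, 0, 0], "turn": [0, 0, 0]},
    {"translation": [-0.8, 0, 0], "turn": [0, 0, 0]},
    {"translation": [-1.5, 0, 0], "turn": [0, 0, 0]},
    {"translation": [-2.3, 0, 0], "turn": [0, 0, 0]},
    {"translation": [-3.1, 0, 0], "turn": [0, 0, 0]},
    {"translation": [-3.7, 0, 0], "turn": [0, 0, 0]},
    {"translation": [-4.2, 0, 0], "turn": [0, 0, 0]},
    {"translation": [-4.2, 0, 0], "turn": [0, 0, 0]},
  ],
  gripper=0,
  force=40,
)

```text
time_s: 5.2
ee_pos: [0.5103, 0.137, 0.1736]
eef_rot: [-3.119, 1.567, 0.218]
force: [0.7, -0.0, 0.3]
grip_width: 0.0005
```

```bash
python3 - <<'E'
from h import *
plan([.5027,-.1518,.172],.86-np.pi/2)
for c in("scene","top"):
  a=optics.camera(c); cv2.imwrite(f"pics/{c}6.png",a[:,:,::-1])
E
```

```text
t 5.2 pos [0.5103 0.137  0.1736] jaw yaw -1.375 F [ 0.7 -0.   0.3] M [ 0.03  0.04 -0.04] w 0.0005 q [0.19 0.27 1.61 0.   1.26 1.57]
translation [ 0.05 11.27  2.54] turn [-7.62 -0.04 -0.01]
```

View pics/top6.png

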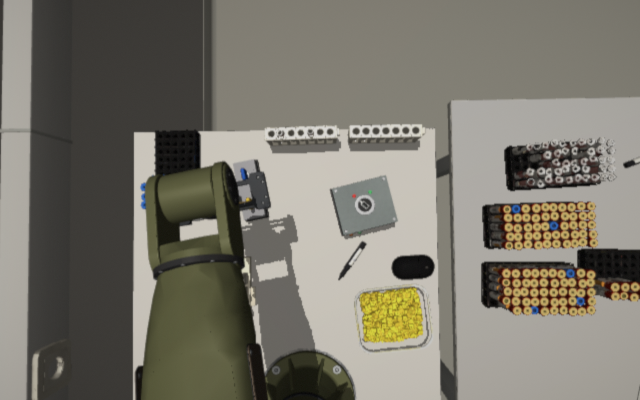

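View pics/scene6.png

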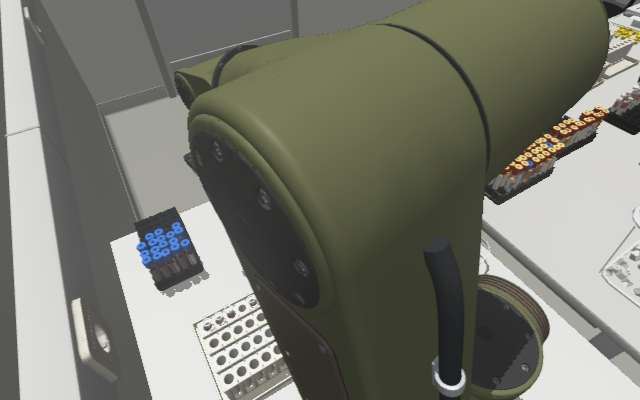

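Opening reads 0.5 mm, so the key isn't held. I'll move aside and look at the dock.

Emit:
arm_command(
  deltas=[
    {"translation": [-1, 4, 0], "turn": [0, 0, 0]},
    {"translation": [-1, 6, 0], "turn": [0, 0, 0]},
    {"translation": [-1, 6, 0], "turn": [0, 0, 0]},
    {"translation": [-1, 6, 0], "turn": [0, 0, 0]},
    {"translation": [-1, 6, 0], "turn": [0, 0, 0]},
  ],
  gripper=45,
)

```text
time_s: 5.72
ee_pos: [0.5389, -0.0145, 0.1954]
eef_rot: [0.44, 1.57, -2.51]
force: [-0.4, 0.6, -0.2]
grip_width: 0.0305
```

```bash
python3 - <<'E'
from h import *
plan([.5027,-.1518,.172],.86-np.pi/2)
for c in("scene","top"):
  a=optics.camera(c); cv2.imwrite(f"pics/{c}7.png",a[:,:,::-1])
  if c=="top":cv2.imwrite("pics/t7.png",cv2.resize(a[130:270,190:390,::-1],None,fx=4,fy=4,interpolation=2))
E
```

```text
t 5.72 pos [ 0.5389 -0.0145  0.1954] jaw yaw -1.379 F [-0.4  0.6 -0.2] M [-0.03  0.02  0.04] w 0.0305 q [-0.09  0.28  1.55 -0.    1.32  1.29]
translation [0.94 5.11 2.47] turn [-7.66  0.01 -0.  ]
```

View pics/t7.png

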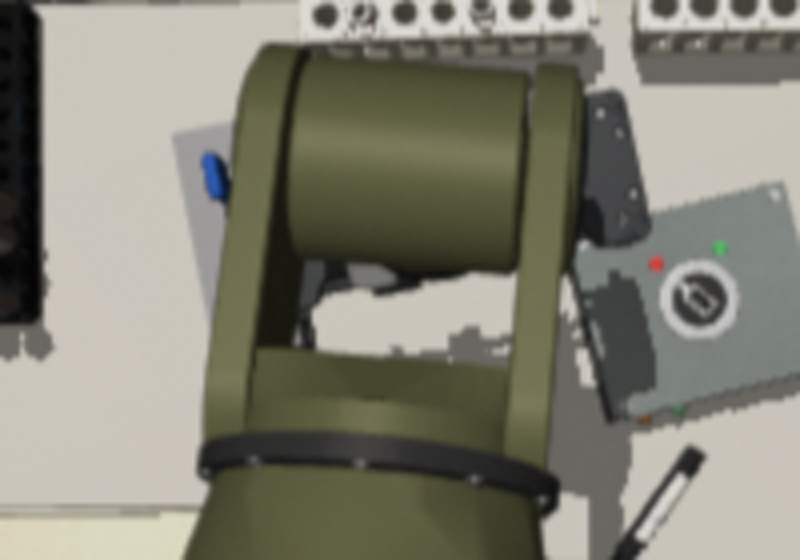

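View pics/scene7.png

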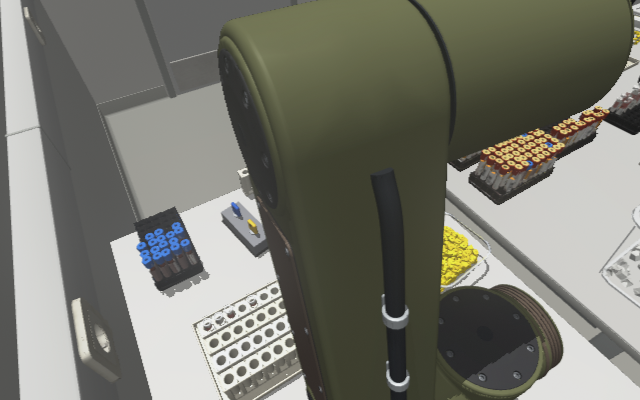

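The yellow key still stands upright in its slot at scene pixel (253,226). I'll clear the view and re-measure before the second try.

Emit:
arm_command(
  deltas=[
    {"translation": [0, 4, 5], "turn": [0, 0, 0]},
    {"translation": [0, 4, 5], "turn": [0, 0, 0]},
    {"translation": [0, 4, 5], "turn": [0, 0, 0]},
    {"translation": [0, 4, 5], "turn": [0, 0, 0]},
    {"translation": [0, 4, 5], "turn": [0, 0, 0]},
  ],
  gripper=30,
)

```text
time_s: 6.23
ee_pos: [0.4325, -0.1345, 0.1954]
eef_rot: [-0.107, 1.569, -3.055]
force: [0.2, 0.9, 0.7]
grip_width: 0.0299
```

```bash
python3 - <<'E'
from h import *
ims={c:optics.camera(c) for c in("scene","top")}
a=ims["top"];cv2.imwrite("pics/t8.png",cv2.resize(a[150:230,220:280,::-1],None,fx=7,fy=7,interpolation=2))
a=ims["scene"];cv2.imwrite("pics/s8.png",cv2.resize(a[195:265,215:285,::-1],None,fx=8,fy=8,interpolation=2))
mk,XK,YK=rect(ims["top"].astype(np.float32),"top",.51,.136,.078,.03); s=np.minimum(mk[...,0],mk[...,1])-mk[...,2]; w=np.where(s>.5*s.max(),s,0)
x=(w*XK).sum()/w.sum();y=(w*YK).sum()/w.sum();C=[(w*(XK-x)**2).sum(),(w*(XK-x)*(YK-y)).sum(),(w*(YK-y)**2).sum()]
print("yellow",x,y,.5*np.arctan2(2*C[1],C[0]-C[2]))
# scene: mask of yellow, vs predicted head
s=np.minimum(ims["scene"][...,0],ims["scene"][...,1]).astype(int)-ims["scene"][...,2]; ys,xs=np.nonzero((s>60)&(np.arange(400)[:,None]>200)&(np.arange(400)[:,None]<250)&(np.arange(640)<275)&(np.arange(640)>235));print(xs.min(),xs.max(),ys.min(),ys.max())
for (kx,ky) in [(.5094,.1359)]:
  c,sn=np.cos(.195),np.sin(.195)
  P=[[kx+u*c-v*sn,ky+u*sn+v*c,z] for u in(-.015,.015) for v in(-.005,.005) for z in(.044,.078)];q=w2p("scene",P);print(q.min(0),q.max(0))
plan([.5094,.1359,.15],.195-np.pi/2)
E
```

```text
yellow 0.5093262682522709 0.1363266793891084 0.20385382145018877
248 255 219 226
[245.96435828 217.63187702] [258.43183449 235.32964852]
t 6.33 pos [ 0.4351 -0.1322  0.1957] jaw yaw -1.376 F [ 0.6 -0.5  0.9] M [-0.01 -0.01  0.01] w 0.0299 q [-0.38  0.08  1.77  0.    1.28  1.  ]
translation [ 1.83 -9.95 -4.99] turn [-0.01  0.    0.  ]
```

View pics/t8.png

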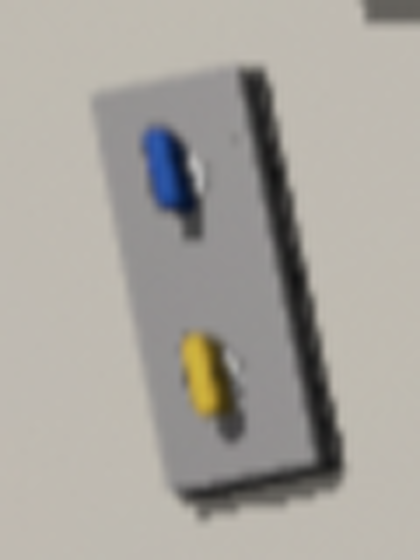

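View pics/s8.png

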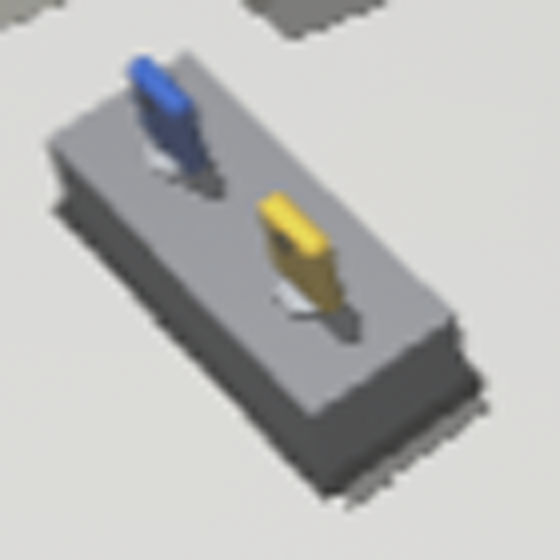

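The key is upright and unmoved at (0.5093, 0.1363), yaw 0.20, so the grip slipped. I'll grip lower and harder and lift slowly, checking as I go.

Emit:
arm_command(
  deltas=[
    {"translation": [0, -9.95, -4.99], "turn": [-0.08, 0, 0]},
    {"translation": [0, -9.95, -4.99], "turn": [-0.08, 0, 0]},
    {"translation": [0, -9.95, -4.99], "turn": [-0.08, 0, 0]},
    {"translation": [0, -9.95, -4.99], "turn": [-0.08, 0, 0]},
    {"translation": [0, -9.95, -4.99], "turn": [-0.08, 0, 0]},
    {"translation": [0, -9.95, -4.99], "turn": [-0.08, 0, 0]},
    {"translation": [0, -9.95, -4.99], "turn": [-0.08, 0, 0]},
    {"translation": [1, -9.95, -4.99], "turn": [-0.08, 0, 0]},
    {"translation": [1.8, -9.95, -4.99], "turn": [-0.08, 0, 0]},
    {"translation": [1.8, -9.95, -4.99], "turn": [-0.08, 0, 0]},
  ],
  gripper=40,
)

```text
time_s: 7.17
ee_pos: [0.5073, 0.1377, 0.1467]
eef_rot: [-0.042, 1.564, -2.978]
force: [-0.7, 0.3, -1.0]
grip_width: 0.0399
```

```bash
python3 - <<'E'
from h import *
plan([.5093,.1363,.0645],.198-np.pi/2)
E
```

```text
t 7.17 pos [0.5073 0.1377 0.1467] jaw yaw -1.365 F [-0.7  0.3 -1. ] M [-0.    0.01 -0.02] w 0.0399 q [0.2  0.29 1.64 0.   1.21 1.56]
translation [ 3.29  0.07 -0.09] turn [0.09 0.08 0.  ]
```

Emit:
arm_command(
  deltas=[
    {"translation": [1.0, 0.05, -0.07], "turn": [0.05, 0, 0]},
    {"translation": [2.0, 0.05, -0.07], "turn": [0.05, 0, 0]},
    {"translation": [2.8, 0.05, -0.07], "turn": [0.05, 0, 0]},
    {"translation": [3.2, 0.05, -0.07], "turn": [0.05, 0, 0]},
    {"translation": [3.28, 0.05, -0.07], "turn": [0.05, 0, 0]},
    {"translation": [3.28, 0.05, -0.07], "turn": [0.05, 0, 0]},
  ],
)

```text
time_s: 7.67
ee_pos: [0.5116, 0.1352, 0.0696]
eef_rot: [-1.824, 1.571, 1.516]
force: [1.1, -0.4, 0.4]
grip_width: 0.0401
```

Emit:
arm_command(
  deltas=[
    {"translation": [0, 0, 0], "turn": [0, 0, 0]},
    {"translation": [0, 0, 0], "turn": [0, 0, 0]},
    {"translation": [0, 0, 0], "turn": [0, 0, 0]},
    {"translation": [0, 0, 0], "turn": [0, 0, 0]},
    {"translation": [0, 0, 0], "turn": [0, 0, 0]},
    {"translation": [0, 0, 0], "turn": [0, 0, 0]},
    {"translation": [0, 0, 0], "turn": [0, 0, 0]},
  ],
  gripper=0,
  force=55,
)

```text
time_s: 8.25
ee_pos: [0.5115, 0.1346, 0.0691]
eef_rot: [-3.135, 1.571, 0.204]
force: [-0.5, 0.1, -0.6]
grip_width: 0.0007
```

Emit:
arm_command(
  deltas=[
    {"translation": [0, 0, 0], "turn": [0, 0, 0]},
    {"translation": [0, 0, 0], "turn": [0, 0, 0]},
  ],
)

```text
time_s: 8.42
ee_pos: [0.5115, 0.1347, 0.0691]
eef_rot: [-1.894, 1.571, 1.445]
force: [0.2, 0.2, -0.2]
grip_width: 0.0006
```

```bash
python3 - <<'E'
from h import *
plan([.5093,.1363,.0645],.198-np.pi/2)
E
```

```text
t 8.42 pos [0.5115 0.1347 0.0691] jaw yaw -1.373 F [ 0.2  0.2 -0.2] M [ 0.06  0.05 -0.02] w 0.0006 q [0.19 0.39 1.71 0.   1.04 1.56]
translation [ 0.18 -0.08  0.07] turn [-0. -0.  0.]
```

The fingers closed on nothing, so I need to see where they are.

```bash
python3 - <<'E'
from h import *
ims={c:optics.camera(c) for c in("scene","top")}
a=ims["top"];cv2.imwrite("pics/t9.png",cv2.resize(a[150:230,220:300,::-1],None,fx=7,fy=7,interpolation=2))
print(w2p("top",[[.5115,.1347,.069],[.5115,.1347,.05],[.5115,.1347,.15]]))
E
```

```text
[[249.59557215 202.28190185]
 [251.13415932 202.5601036 ]
 [242.28044542 200.95920715]]
```

View pics/t9.png

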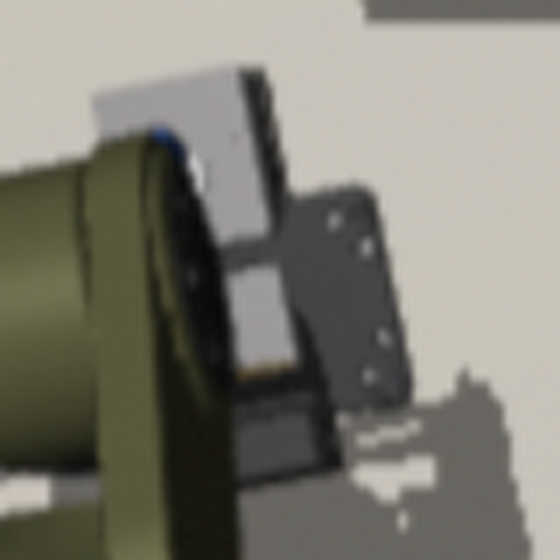

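```bash
python3 - <<'E'
from h import *
a=optics.camera("top");cv2.imwrite("pics/ta.png",cv2.resize(a[160:220,225:285,::-1],None,fx=10,fy=10,interpolation=0))
b=cv2.imread("pics/top6.png");cv2.imwrite("pics/tb.png",cv2.resize(b[160:220,225:285],None,fx=10,fy=10,interpolation=0))
E
```

```text
(no output)
```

View pics/ta.png

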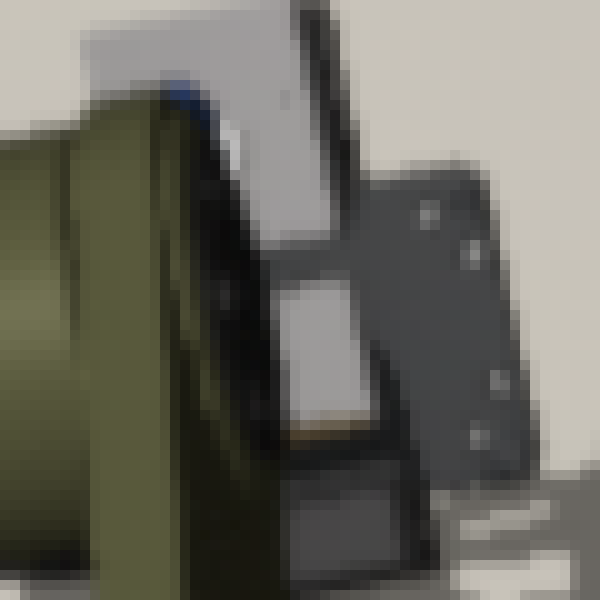

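View pics/tb.png

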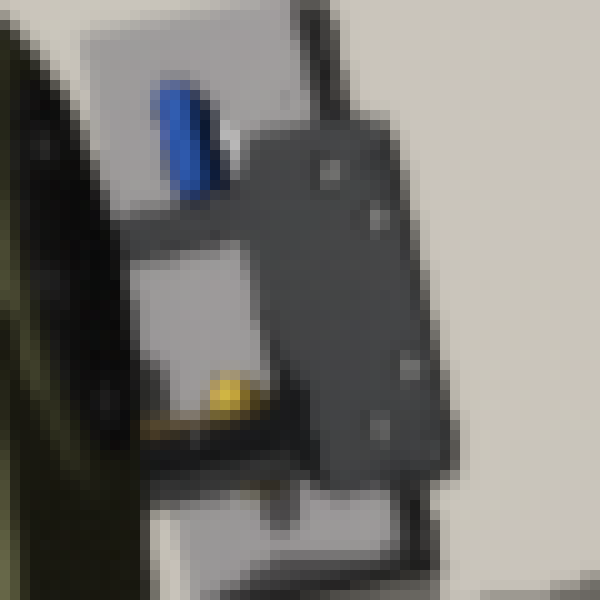

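```bash
python3 - <<'E'
from h import *
b=cv2.imread("pics/top0.png");cv2.imwrite("pics/tc.png",cv2.resize(b[320:400,500:640],None,fx=5.7,fy=5.7,interpolation=2))
R=Ro.from_euler('xyz',[-1.64767522,  1.56962792,  1.85770116]).as_matrix();p=np.array([ 0.19562052, -0.51373545,  0.19349019]);print(R)
for v in ([0,0,0],[.019,0,0],[0,.047,0],[0,-.047,0],[.019,.047,0],[.019,-.047,0],[-.078,.0885,.0375],[-.078,-.0885,.0375],[-.078,.0885,-.0375],[-.078,-.0885,-.0375]):
  q=w2p("top",p+R@np.array(v))[0];print(v,q.round(1),((q-[500,320])*5.7).round())
E
```

```text
[[-3.30641446e-04  3.55812688e-01 -9.34557233e-01]
 [ 1.12064716e-03 -9.34556565e-01 -3.55812830e-01]
 [-9.99999317e-01 -1.16495538e-03 -8.97373430e-05]]
[0, 0, 0] [544.7 345.9] [255. 147.]
[0.019, 0, 0] [539.7 342.9] [226. 130.]
[0, 0.047, 0] [565.5 337.7] [374. 101.]
[0, -0.047, 0] [523.9 354. ] [136. 194.]
[0.019, 0.047, 0] [560.  334.9] [342.  85.]
[0.019, -0.047, 0] [519.4 350.8] [111. 176.]
[-0.078, 0.0885, 0.0375] [619.4 361.4] [681. 236.]
[-0.078, -0.0885, 0.0375] [532.4 395.5] [185. 430.]
[-0.078, 0.0885, -0.0375] [603.8 324.2] [592.  24.]
[-0.078, -0.0885, -0.0375] [517.2 358.2] [ 98. 218.]
```

View pics/tc.png

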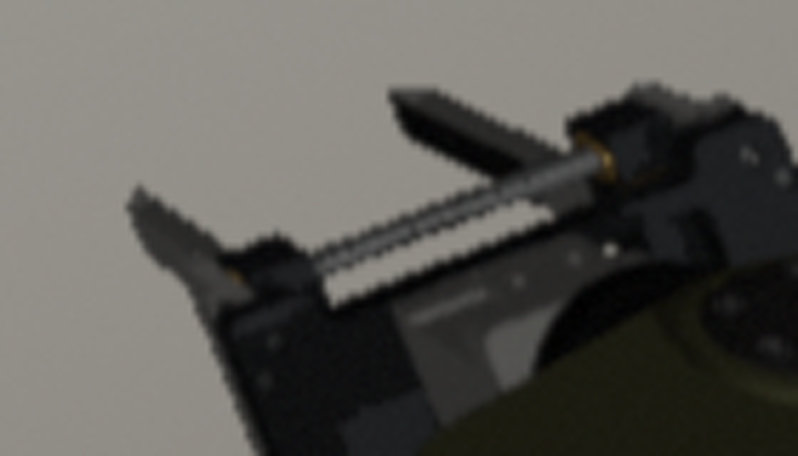

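Emit:
arm_command(
  deltas=[
    {"translation": [-3, 0, 0], "turn": [0, 0, 0]},
    {"translation": [-4, 0, 0], "turn": [0, 0, 0]},
    {"translation": [-6, 0, 0], "turn": [0, 0, 0]},
    {"translation": [-8, 0, 0], "turn": [0, 4, 0]},
    {"translation": [-8, 0, 0], "turn": [0, 8, 0]},
    {"translation": [-8, 0, 0], "turn": [0, 8, 0]},
    {"translation": [-8, 0, 0], "turn": [0, 8, 0]},
    {"translation": [-8, 0, 0], "turn": [0, 8, 0]},
    {"translation": [-8, 0, 0], "turn": [0, 8, 0]},
    {"translation": [-8, 0, 0], "turn": [0, 8, 0]},
    {"translation": [-8, 0, 0], "turn": [0, 8, 0]},
    {"translation": [-8, 0, 0], "turn": [0, 8, 0]},
  ],
  gripper=40,
)

```text
time_s: 9.57
ee_pos: [0.512, 0.1348, 0.2698]
eef_rot: [-3.142, 0.874, 0.198]
force: [0.3, -0.5, 0.4]
grip_width: 0.0402
```

```bash
cat > tilt.py <<'E'
from h import *
import sys
o=ctrl.get_obs();R=Ro.from_euler('xyz',o['eef_rot']).as_matrix();p=o['ee_pos'];print(o['time_s'],p,R.round(3),o['grip_width'])
a=optics.camera("top")
w=o['grip_width']/2
q=[w2p("top",p+R@np.array(v))[0] for v in ([0,0,0],[.019,w,0],[.019,-w,0],[-.04,w,0],[-.04,-w,0])]
c0=np.round(q[0]).astype(int);x0=max(0,c0[0]-50);y0=max(0,c0[1]-35);S=7
b=cv2.resize(a[y0:y0+75,x0:x0+105,::-1],None,fx=S,fy=S,interpolation=2)
for i,u in enumerate(q): cv2.circle(b,tuple(((u-[x0,y0]+.5)*S).astype(int)),3,[(0,0,255),(0,255,0),(0,255,0),(255,0,0),(255,0,0)][i],-1)
cv2.imwrite(sys.argv[1],b)
E
python3 tilt.py pics/td.png
```

```text
9.5667 [0.51200038 0.13475113 0.26975465] [[ 0.629  0.197 -0.752]
 [ 0.126 -0.98  -0.151]
 [-0.767 -0.    -0.642]] 0.04018426463827032
```

View pics/td.png

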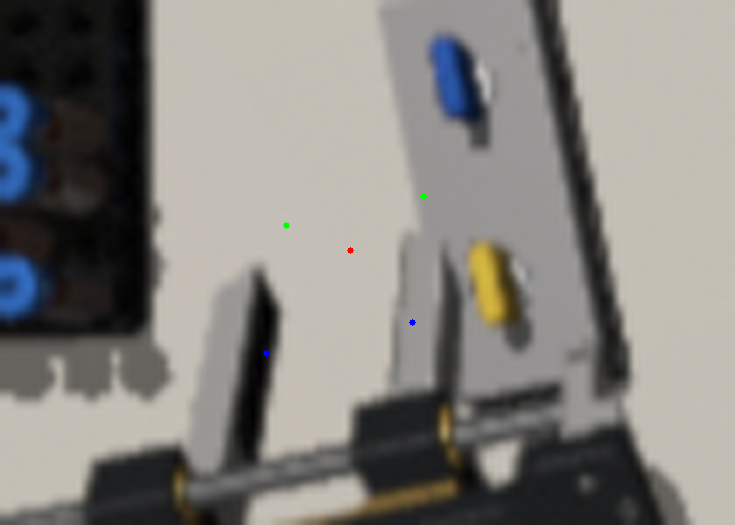

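The tilted view shows the real fingertips at crop (269,289) and (414,256). They stand about 28 mm short of where `tip_reach` puts them (286,225 and 423,197). Both failed grasps therefore closed at or above the top of the key head, so I need to go about 28 mm lower.

```bash
python3 - <<'E'
from h import *
plan([.5093,.1363,.14],.199-np.pi/2)
E
```

```text
t 9.62 pos [0.5121 0.1348 0.2696] jaw yaw -1.373 F [-0.2  0.6  0.6] M [-0.04  0.24  0.04] w 0.0395 q [ 0.18 -0.18  2.01  0.02  0.62  1.55]
translation [ 3.91 -0.08  3.4 ] turn [-0.01 -7.98 -0.  ]
```

Emit:
arm_command(
  deltas=[
    {"translation": [0, 0, 0], "turn": [0, -1.4, 0]},
    {"translation": [0, 0, 0], "turn": [0, -2.8, 0]},
    {"translation": [0, 0, 0], "turn": [0, -4.2, 0]},
    {"translation": [1, 0, 1], "turn": [0, -5.6, 0]},
    {"translation": [2, -0.08, 2], "turn": [0, -7.0, 0]},
    {"translation": [3.91, -0.08, 3.4], "turn": [0, -7.98, 0]},
    {"translation": [3.91, -0.08, 3.4], "turn": [0, -7.98, 0]},
    {"translation": [3.91, -0.08, 3.4], "turn": [0, -7.98, 0]},
    {"translation": [3.91, -0.08, 3.4], "turn": [0, -7.98, 0]},
  ],
)

```text
time_s: 10.37
ee_pos: [0.5091, 0.1362, 0.1394]
eef_rot: [0.549, 1.571, -2.395]
force: [0.0, 0.2, 0.7]
grip_width: 0.0402
```

```bash
python3 - <<'E'
from h import *
plan([.5093,.1363,.040],.199-np.pi/2)
E
```

```text
t 10.37 pos [0.5091 0.1362 0.1394] jaw yaw -1.373 F [0.  0.2 0.7] M [-0.    0.07  0.05] w 0.0402 q [ 0.19  0.3   1.65 -0.    1.19  1.56]
translation [ 3.98 -0.   -0.01] turn [-0.01  0.   -0.  ]
```

Emit:
arm_command(
  deltas=[
    {"translation": [1.0, 0, 0], "turn": [0, 0, 0]},
    {"translation": [2.0, 0, 0], "turn": [0, 0, 0]},
    {"translation": [2.8, 0, 0], "turn": [0, 0, 0]},
    {"translation": [3.3, 0, 0], "turn": [0, 0, 0]},
    {"translation": [3.6, 0, 0], "turn": [0, 0, 0]},
    {"translation": [3.8, 0, 0], "turn": [0, 0, 0]},
    {"translation": [3.96, 0, 0], "turn": [0, 0, 0]},
    {"translation": [3.96, 0, 0], "turn": [0, 0, 0]},
  ],
)

```text
time_s: 11.03
ee_pos: [0.5094, 0.1363, 0.0412]
eef_rot: [3.141, 1.568, 0.197]
force: [0.6, 0.2, -0.5]
grip_width: 0.04
```

Emit:
arm_command(
  deltas=[
    {"translation": [0, 0, 0], "turn": [0, 0, 0]},
    {"translation": [0, 0, 0], "turn": [0, 0, 0]},
    {"translation": [0, 0, 0], "turn": [0, 0, 0]},
    {"translation": [0, 0, 0], "turn": [0, 0, 0]},
    {"translation": [0, 0, 0], "turn": [0, 0, 0]},
    {"translation": [0, 0, 0], "turn": [0, 0, 0]},
    {"translation": [0, 0, 0], "turn": [0, 0, 0]},
    {"translation": [0, 0, 0], "turn": [0, 0, 0]},
  ],
  gripper=0,
  force=40,
)

```text
time_s: 11.7
ee_pos: [0.5092, 0.1361, 0.0407]
eef_rot: [3.031, 1.569, 0.088]
force: [-0.1, -2.1, 2.2]
grip_width: 0.0097
```

```bash
python3 - <<'E'
from h import *
plan([.5093,.1363,.040],.199-np.pi/2)
E
```

```text
t 11.7 pos [0.5092 0.1361 0.0407] jaw yaw -1.373 F [-0.1 -2.1  2.2] M [-0.54 -0.   -0.  ] w 0.0097 q [ 0.19  0.43  1.73 -0.    0.98  1.56]
translation [ 0.03 -0.01 -0.01] turn [-0.01 -0.02 -0.  ]
```

Emit:
arm_command(
  deltas=[
    {"translation": [-0.2, 0, 0], "turn": [0, 0, 0]},
    {"translation": [-0.5, 0, 0], "turn": [0, 0, 0]},
    {"translation": [-0.9, 0, 0], "turn": [0, 0, 0]},
    {"translation": [-1.4, 0, 0], "turn": [0, 0, 0]},
    {"translation": [-2.0, 0, 0], "turn": [0, 0, 0]},
    {"translation": [-2.8, 0, 0], "turn": [0, 0, 0]},
    {"translation": [-3.8, 0, 0], "turn": [0, 0, 0]},
    {"translation": [-4.6, 0, 0], "turn": [0, 0, 0]},
    {"translation": [-4.8, 0, 0], "turn": [0, 0, 0]},
    {"translation": [-4.8, 0, 0], "turn": [0, 0, 0]},
  ],
)

```text
time_s: 12.53
ee_pos: [0.5094, 0.1365, 0.1623]
eef_rot: [-3.094, 1.566, 0.246]
force: [-0.0, 0.4, -0.0]
grip_width: 0.0097
```

```bash
python3 - <<'E'
from h import *
plan([.5027,-.1518,.16],.86-np.pi/2)
E
```

```text
t 12.53 pos [0.5094 0.1365 0.1623] jaw yaw -1.373 F [-0.   0.4 -0. ] M [ 0.    0.05 -0.06] w 0.0097 q [0.19 0.27 1.63 0.   1.23 1.56]
translation [ 0.08 11.25  2.53] turn [-7.58 -0.06 -0.02]
```

Key held (9.7 mm). Now to above the switch.

Emit:
arm_command(
  deltas=[
    {"translation": [0, 11.25, 2.53], "turn": [-1, 0, 0]},
    {"translation": [0, 11.25, 2.53], "turn": [-2, 0, 0]},
    {"translation": [0, 11.25, 2.53], "turn": [-3, 0, 0]},
    {"translation": [0, 11.25, 2.53], "turn": [-4, 0, 0]},
    {"translation": [0, 11.25, 2.53], "turn": [-5, 0, 0]},
    {"translation": [0, 11.25, 2.53], "turn": [-6, 0, 0]},
    {"translation": [0, 11.25, 2.53], "turn": [-7, 0, 0]},
    {"translation": [0, 11.25, 2.53], "turn": [-7.58, 0, 0]},
    {"translation": [0, 11.25, 2.53], "turn": [-7.58, 0, 0]},
    {"translation": [0, 11.25, 2.53], "turn": [-7.58, 0, 0]},
    {"translation": [0, 11.25, 2.53], "turn": [-7.58, 0, 0]},
  ],
)

```text
time_s: 13.45
ee_pos: [0.502, -0.151, 0.1598]
eef_rot: [3.129, 1.57, 0.846]
force: [1.1, -0.3, -0.9]
grip_width: 0.0098
```

```bash
python3 - <<'E'
from h import *
plan([.5027,-.1518,.10],.86-np.pi/2)
ims={c:optics.camera(c) for c in("scene","top")}
a=ims["top"];cv2.imwrite("pics/te.png",cv2.resize(a[150:250,310:420,::-1],None,fx=6,fy=6,interpolation=2))
cv2.imwrite("pics/se.png",ims["scene"][:,:,::-1])
E
```

```text
t 13.45 pos [ 0.502  -0.151   0.1598] jaw yaw -0.712 F [ 1.1 -0.3 -0.9] M [-0.01 -0.05 -0.01] w 0.0098 q [-0.36  0.27  1.64  0.    1.23  0.35]
translation [2.39 0.04 0.01] turn [-0.02 -0.01 -0.  ]
```

View pics/te.png

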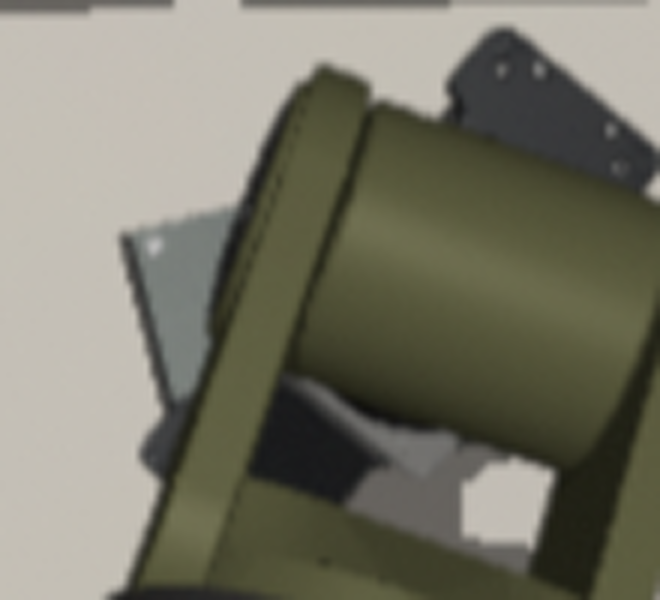

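View pics/se.png

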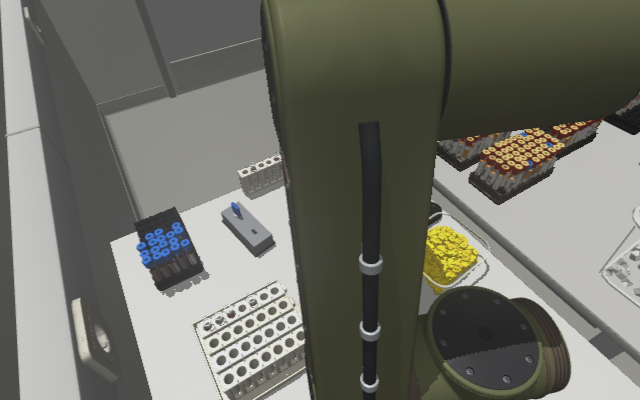

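The switch is hidden under the wrist. The dock shows only the blue key, so the yellow one is in hand. I'll go in by force feel.

Emit:
arm_command(
  deltas=[
    {"translation": [0.8, 0.04, 0.01], "turn": [0, 0, 0]},
    {"translation": [1.6, 0.04, 0.01], "turn": [0, 0, 0]},
    {"translation": [2.2, 0.04, 0.01], "turn": [0, 0, 0]},
    {"translation": [2.5, 0.04, 0.01], "turn": [0, 0, 0]},
    {"translation": [2.5, 0.04, 0.01], "turn": [0, 0, 0]},
    {"translation": [2.5, 0.04, 0.01], "turn": [0, 0, 0]},
  ],
)

```text
time_s: 14.05
ee_pos: [0.5031, -0.1525, 0.0984]
eef_rot: [2.428, 1.569, 0.146]
force: [-0.2, 0.2, 0.7]
grip_width: 0.0096
```

```bash
python3 - <<'E'
from h import *
plan([.5027,-.1518,.087],.86-np.pi/2)
E
```

```text
t 14.05 pos [ 0.5031 -0.1525  0.0984] jaw yaw -0.711 F [-0.2  0.2  0.7] M [ 0.04 -0.04 -0.09] w 0.0096 q [-0.36  0.35  1.7   0.    1.1   0.35]
translation [ 0.46 -0.03 -0.01] turn [-0.   -0.02 -0.01]
```

Emit:
arm_command(
  deltas=[
    {"translation": [0.15, -0.03, -0.01], "turn": [0, 0, 0]},
    {"translation": [0.25, -0.03, -0.01], "turn": [0, 0, 0]},
    {"translation": [0.32, -0.03, -0.01], "turn": [0, 0, 0]},
    {"translation": [0.38, -0.03, -0.01], "turn": [0, 0, 0]},
    {"translation": [0.44, -0.03, -0.01], "turn": [0, 0, 0]},
    {"translation": [0.44, -0.03, -0.01], "turn": [0, 0, 0]},
  ],
)

```text
time_s: 14.55
ee_pos: [0.5023, -0.1521, 0.0867]
eef_rot: [2.593, 1.569, 0.311]
force: [0.2, -0.1, -0.5]
grip_width: 0.0099
```

No force 3 mm below the mouth, so the tip is in.

Emit:
arm_command(
  deltas=[
    {"translation": [0.05, 0, 0], "turn": [0, 0, 0]},
    {"translation": [0.1, 0, 0], "turn": [0, 0, 0]},
    {"translation": [0.15, 0, 0], "turn": [0, 0, 0]},
    {"translation": [0.2, 0, 0], "turn": [0, 0, 0]},
    {"translation": [0.2, 0, 0], "turn": [0, 0, 0]},
  ],
)

```text
time_s: 14.97
ee_pos: [0.5023, -0.1521, 0.0816]
eef_rot: [2.624, 1.569, 0.342]
force: [0.1, 0.1, -0.1]
grip_width: 0.0101
```

```bash
python3 - <<'E'
from h import *
plan([.5027,-.1518,.0617],.86-np.pi/2)
E
```

```text
t 14.97 pos [ 0.5023 -0.1521  0.0816] jaw yaw -0.711 F [ 0.1  0.1 -0.1] M [ 0.01 -0.04  0.03] w 0.0101 q [-0.36  0.37  1.71  0.    1.06  0.35]
translation [ 0.8   0.   -0.02] turn [-0.01 -0.01 -0.01]
```

Emit:
arm_command(
  deltas=[
    {"translation": [0.1, 0, 0], "turn": [0, 0, 0]},
    {"translation": [0.2, 0, 0], "turn": [0, 0, 0]},
    {"translation": [0.3, 0, 0], "turn": [0, 0, 0]},
    {"translation": [0.4, 0, 0], "turn": [0, 0, 0]},
    {"translation": [0.5, 0, 0], "turn": [0, 0, 0]},
    {"translation": [0.6, 0, 0], "turn": [0, 0, 0]},
    {"translation": [0.6, 0, 0], "turn": [0, 0, 0]},
  ],
)

```text
time_s: 15.55
ee_pos: [0.5022, -0.1521, 0.0663]
eef_rot: [2.848, 1.57, 0.566]
force: [0.1, 0.5, -0.8]
grip_width: 0.0099
```

Emit:
arm_command(
  deltas=[
    {"translation": [0.05, 0, 0], "turn": [0, 0, 0]},
    {"translation": [0.1, 0, 0], "turn": [0, 0, 0]},
    {"translation": [0.15, 0, 0], "turn": [0, 0, 0]},
    {"translation": [0.2, 0, 0], "turn": [0, 0, 0]},
    {"translation": [0.2, 0, 0], "turn": [0, 0, 0]},
  ],
)

```text
time_s: 15.97
ee_pos: [0.5024, -0.1522, 0.0618]
eef_rot: [2.481, 1.569, 0.199]
force: [0.5, -0.2, -0.1]
grip_width: 0.0099
```

```bash
python3 - <<'E'
from h import *
plan([.5027,-.1518,.0617],.86-np.pi/2)
E
```

```text
t 15.97 pos [ 0.5024 -0.1522  0.0618] jaw yaw -0.711 F [ 0.5 -0.2 -0.1] M [-0.01 -0.05 -0.  ] w 0.0099 q [-0.36  0.39  1.73  0.    1.02  0.35]
translation [ 0.   -0.   -0.02] turn [-0.01 -0.02 -0.01]
```

Emit:
arm_command(
  deltas=[
    {"translation": [0.02, 0, 0], "turn": [0, 0, 0]},
    {"translation": [0.04, 0, 0], "turn": [0, 0, 0]},
    {"translation": [0.04, 0, 0], "turn": [0, 0, 0]},
  ],
)

```text
time_s: 16.22
ee_pos: [0.5026, -0.1522, 0.0616]
eef_rot: [2.391, 1.569, 0.109]
force: [-3.3, 0.8, 8.7]
grip_width: 0.0098
```

Emit:
arm_command(
  deltas=[
    {"translation": [0.02, 0, 0], "turn": [0, 0, 0]},
    {"translation": [0.04, 0, 0], "turn": [0, 0, 0]},
    {"translation": [0.04, 0, 0], "turn": [0, 0, 0]},
  ],
)

```text
time_s: 16.47
ee_pos: [0.5026, -0.1522, 0.0615]
eef_rot: [2.3, 1.568, 0.018]
force: [-7.7, 3.4, 19.4]
grip_width: 0.0099
```

Seated: it stopped at z = 0.0616 as predicted, with 19 N. I'll ease the push and turn clockwise.

Emit:
arm_command(
  deltas=[
    {"translation": [-0.04, 0, 0], "turn": [0, 0, 0]},
    {"translation": [-0.04, 0, 0], "turn": [1, 0, 0]},
    {"translation": [-0.04, 0, 0], "turn": [2, 0, 0]},
    {"translation": [-0.04, 0, 0], "turn": [3, 0, 0]},
    {"translation": [-0.04, 0, 0], "turn": [4, 0, 0]},
    {"translation": [-0.04, 0, 0], "turn": [5, 0, 0]},
    {"translation": [-0.04, 0, 0], "turn": [6, 0, 0]},
    {"translation": [-0.04, 0, 0], "turn": [6, 0, 0]},
  ],
)

```text
time_s: 17.13
ee_pos: [0.503, -0.1527, 0.0617]
eef_rot: [2.549, 1.567, -0.262]
force: [-1.0, -2.9, 4.6]
grip_width: 0.0093
```

```bash
python3 - <<'E'
from h import *
plan([.5025,-.1521,.0617],-.57-np.pi/2)
E
```

```text
t 17.13 pos [ 0.503  -0.1527  0.0617] jaw yaw -1.241 F [-1.  -2.9  4.6] M [-0.6   0.12  0.03] w 0.0093 q [-0.36  0.4   1.73  0.    1.02  0.88]
translation [-0.   -0.03  0.01] turn [ 1.032e+01 -4.000e-02 -1.000e-02]
```

Emit:
arm_command(
  deltas=[
    {"translation": [0, -0.01, 0], "turn": [1, 0, 0]},
    {"translation": [0, -0.01, 0], "turn": [2, 0, 0]},
    {"translation": [0, -0.01, 0], "turn": [3, 0, 0]},
    {"translation": [0, -0.01, 0], "turn": [4, 0, 0]},
    {"translation": [0, -0.01, 0], "turn": [5, 0, 0]},
    {"translation": [0, -0.01, 0], "turn": [6, 0, 0]},
    {"translation": [0, -0.01, 0], "turn": [7, 0, 0]},
    {"translation": [0, -0.01, 0], "turn": [8, 0, 0]},
    {"translation": [0, -0.01, 0], "turn": [8.6, 0, 0]},
    {"translation": [0, -0.01, 0], "turn": [8.6, 0, 0]},
  ],
)

```text
time_s: 17.97
ee_pos: [0.503, -0.1527, 0.0617]
eef_rot: [-3.041, 1.567, -0.316]
force: [1.0, -5.1, 5.8]
grip_width: 0.0097
```

```bash
python3 - <<'E'
from h import *
plan([.5025,-.1521,.0617],-.57-np.pi/2)
E
```

```text
t 17.97 pos [ 0.503  -0.1527  0.0617] jaw yaw -1.988 F [ 1.  -5.1  5.8] M [-1.   -0.11  0.04] w 0.0097 q [-0.36  0.4   1.73  0.    1.02  1.62]
translation [-0.   -0.01  0.03] turn [ 1.75 -0.04  0.01]
```

Emit:
arm_command(
  deltas=[
    {"translation": [0, 0, 0], "turn": [0.5, 0, 0]},
    {"translation": [0, 0, 0], "turn": [1.0, 0, 0]},
    {"translation": [0, 0, 0], "turn": [1.5, 0, 0]},
    {"translation": [0, 0, 0], "turn": [1.75, 0, 0]},
    {"translation": [0, 0, 0], "turn": [1.75, 0, 0]},
  ],
)

```text
time_s: 18.38
ee_pos: [0.503, -0.1527, 0.0617]
eef_rot: [-2.889, 1.567, -0.314]
force: [0.0, -5.6, 5.3]
grip_width: 0.0098
```

```bash
python3 - <<'E'
from h import *
plan([.5025,-.1521,.0617],-.57-np.pi/2)
E
```

```text
t 18.38 pos [ 0.503  -0.1527  0.0617] jaw yaw -2.137 F [ 0.  -5.6  5.3] M [-1.05 -0.14  0.04] w 0.0098 q [-0.36  0.4   1.73  0.    1.02  1.77]
translation [-0.   -0.01  0.03] turn [ 0.04 -0.04  0.01]
```

Emit:
arm_command(
  deltas=[
    {"translation": [0, 0, 0], "turn": [0.4, 0, 0]},
    {"translation": [0, 0, 0], "turn": [0.7, 0, 0]},
    {"translation": [0, 0, 0], "turn": [0.7, 0, 0]},
  ],
)

```text
time_s: 18.63
ee_pos: [0.503, -0.1527, 0.0617]
eef_rot: [-2.831, 1.567, -0.317]
force: [0.8, -5.1, 5.9]
grip_width: 0.0099
```

```bash
python3 - <<'E'
from h import *
plan([.5025,-.1521,.0617],-.57-np.pi/2)
a=optics.camera("top");cv2.imwrite("pics/tf.png",cv2.resize(a[150:250,310:420,::-1],None,fx=6,fy=6,interpolation=2))
E
```

```text
t 18.63 pos [ 0.503  -0.1527  0.0617] jaw yaw -2.199 F [ 0.8 -5.1  5.9] M [-1.05 -0.16  0.09] w 0.0099 q [-0.36  0.4   1.73  0.    1.02  1.83]
translation [-0.   -0.01  0.03] turn [-0.66 -0.04  0.01]
```

View pics/tf.png

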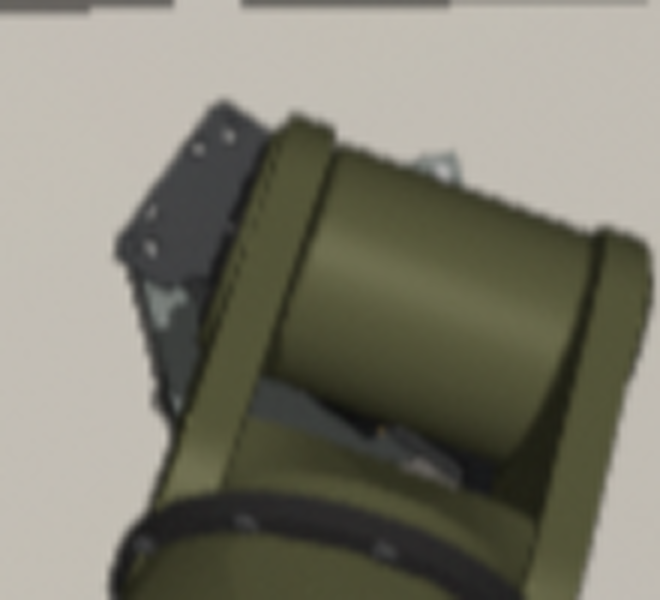

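Emit:
arm_command(
  deltas=[
    {"translation": [0, 0, 0], "turn": [0.4, 0, 0]},
    {"translation": [0, 0, 0], "turn": [0.6, 0, 0]},
    {"translation": [0, 0, 0], "turn": [0.6, 0, 0]},
  ],
)

```text
time_s: 18.93
ee_pos: [0.503, -0.1526, 0.0617]
eef_rot: [-2.803, 1.567, -0.341]
force: [0.2, -3.9, 6.0]
grip_width: 0.0092
```

```bash
python3 - <<'E'
from h import *
plan([.5025,-.1521,.0617],-.57-np.pi/2)
E
```

```text
t 18.93 pos [ 0.503  -0.1526  0.0617] jaw yaw -2.25 F [ 0.2 -3.9  6. ] M [-0.9  -0.01  0.35] w 0.0092 q [-0.36  0.4   1.73  0.    1.02  1.89]
translation [-0.   -0.    0.03] turn [-1.25 -0.04  0.01]
```

The stop is reached, with torque up to 0.35 N m. I'll relieve it within the play, let go and retreat upwards.

Emit:
arm_command(
  deltas=[
    {"translation": [0, 0, 0], "turn": [-0.5, 0, 0]},
    {"translation": [0, 0, 0], "turn": [-0.8, 0, 0]},
    {"translation": [0, 0, 0], "turn": [-0.8, 0, 0]},
  ],
)

```text
time_s: 19.18
ee_pos: [0.503, -0.1526, 0.0617]
eef_rot: [-2.844, 1.567, -0.309]
force: [0.2, -5.1, 6.5]
grip_width: 0.0099
```

Emit:
arm_command(
  deltas=[
    {"translation": [0, 0, 0], "turn": [0, 0, 0]},
    {"translation": [0, 0, 0], "turn": [0, 0, 0]},
    {"translation": [0, 0, 0], "turn": [0, 0, 0]},
    {"translation": [0, 0, 0], "turn": [0, 0, 0]},
    {"translation": [0, 0, 0], "turn": [0, 0, 0]},
    {"translation": [0, 0, 0], "turn": [0, 0, 0]},
    {"translation": [-0.5, 0, 0], "turn": [0, 0, 0]},
    {"translation": [-1.5, 0, 0], "turn": [0, 0, 0]},
    {"translation": [-2.5, 0, 0], "turn": [0, 0, 0]},
    {"translation": [-3.5, 0, 0], "turn": [0, 0, 0]},
    {"translation": [-5, 0, 0], "turn": [0, 0, 0]},
    {"translation": [-5, 0, 0], "turn": [0, 0, 0]},
  ],
  gripper=40,
)

```text
time_s: 20.18
ee_pos: [0.5042, -0.1527, 0.1924]
eef_rot: [-2.801, 1.56, -0.27]
force: [0.9, -0.1, 1.0]
grip_width: 0.0397
```

```bash
python3 - <<'E'
from h import *
plan([.40,.05,.22],-.64-np.pi/2)
E
```

```text
t 20.18 pos [ 0.5042 -0.1527  0.1924] jaw yaw -2.182 F [ 0.9 -0.1  1. ] M [ 0.09 -0.03 -0.01] w 0.0397 q [-0.36  0.24  1.6   0.    1.29  1.82]
translation [-1.17 -4.25  8.05] turn [ 0.34 -0.11  0.04]
```

Emit:
arm_command(
  deltas=[
    {"translation": [-1.5, -4.25, 8.05], "turn": [0, 0, 0]},
    {"translation": [-1.5, -4.25, 8.05], "turn": [0, 0, 0]},
    {"translation": [-1.5, -4.25, 8.05], "turn": [0, 0, 0]},
    {"translation": [-1.5, -4.25, 8.05], "turn": [0, 0, 0]},
    {"translation": [-1.5, -4.25, 8.05], "turn": [0, 0, 0]},
    {"translation": [-1.5, -4.25, 8.05], "turn": [0, 0, 0]},
    {"translation": [-1.5, -4.25, 8.05], "turn": [0, 0, 0]},
    {"translation": [-1.5, -4.25, 8.05], "turn": [0, 0, 0]},
  ],
)

```text
time_s: 20.85
ee_pos: [0.3981, 0.0511, 0.2236]
eef_rot: [-2.419, 1.568, 0.114]
force: [-0.8, -0.2, 0.3]
grip_width: 0.0406
```

```bash
python3 - <<'E'
from h import *
print(ctrl.get_obs()['time_s'])
ims={c:optics.camera(c) for c in("scene","top")}
a=ims["top"];cv2.imwrite("pics/tg.png",cv2.resize(a[180:226,340:390,::-1],None,fx=14,fy=12,interpolation=2))
cv2.imwrite("pics/tg0.png",a[:,:,::-1])
cv2.imwrite("pics/sg.png",ims["scene"][:,:,::-1])
mk,XK,YK=rect(a.astype(np.float32),"top",.503,-.152,.099,.03); s=np.minimum(mk[...,0],mk[...,1])-mk[...,2]; w=np.where(s>.5*s.max(),s,0)
x=(w*XK).sum()/w.sum();y=(w*YK).sum()/w.sum();C=[(w*(XK-x)**2).sum(),(w*(XK-x)*(YK-y)).sum(),(w*(YK-y)**2).sum()]
print("yellow@.099",x,y,.5*np.arctan2(2*C[1],C[0]-C[2]))
m,X,Y=rect(a,"top",.5027,-.1518,.061,.04);cv2.imwrite("pics/th.png",cv2.resize(m[:,:,::-1],None,fx=1.8,fy=1.8))
E
```

```text
20.85
yellow@.099 0.5026267934178089 -0.15128643825037907 -0.5731602930836298
```

View pics/th.png

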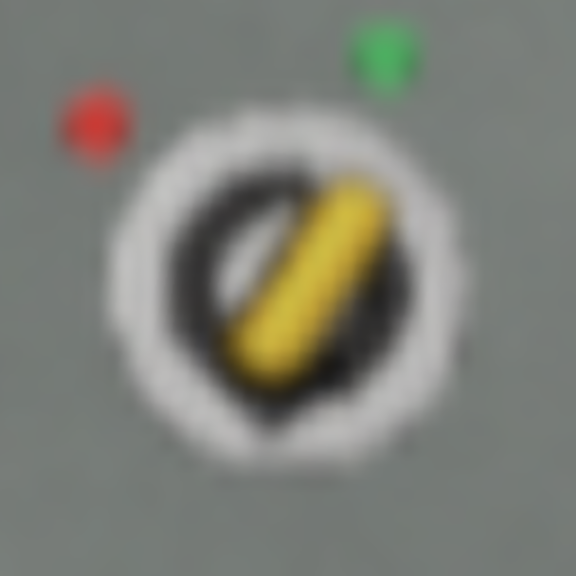

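View pics/tg0.png

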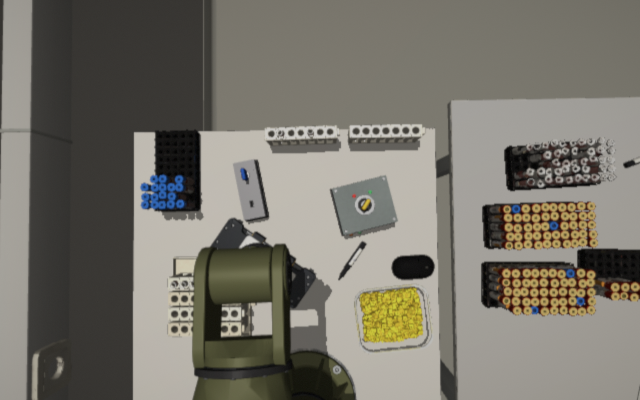

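```bash
python3 - <<'E'
from h import *
a=optics.camera("scene")
q=w2p("scene",[[.5027,-.1518,.061]])[0].astype(int);print(q)
for an in(-.4,-.573,.86):print(an,w2p("scene",[[.5027+.013*np.cos(an),-.1518+.013*np.sin(an),.061]])[0],)
b=cv2.resize(a[q[1]-25:q[1]+25,q[0]-30:q[0]+30,::-1],None,fx=12,fy=12,interpolation=2);cv2.imwrite("pics/sh.png",b)
E
```

```text
[350 183]
-0.4 [349.14064454 180.27304477]
-0.573 [349.95676625 180.22988282]
0.86 [345.34263217 183.12057502]
```

View pics/sh.png

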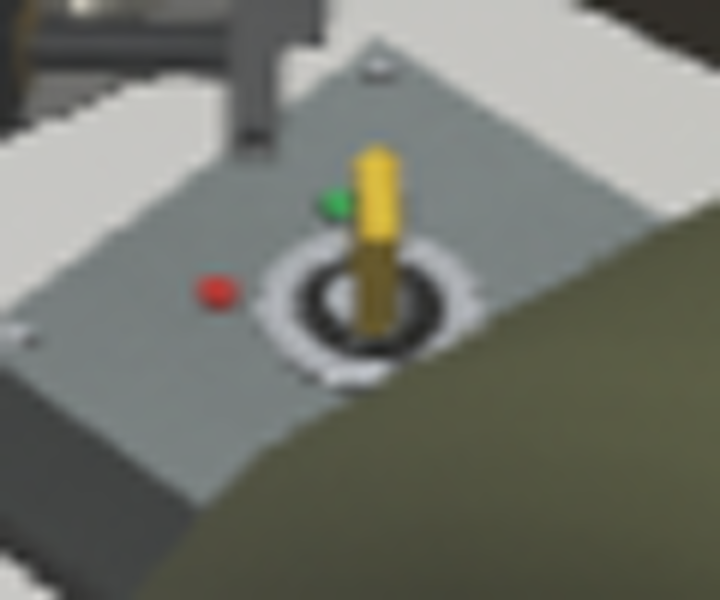

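```bash
python3 - <<'E'
from h import *
a=optics.camera("scene").astype(int)
s=np.minimum(a[...,0],a[...,1])-a[...,2]; m=(s>40);m[:165]=0;m[190:]=0;m[:,:340]=0;m[:,360:]=0
ys,xs=np.nonzero(m);print("yellow box",xs.min(),xs.max(),ys.min(),ys.max())
c,sn=np.cos(-.573),np.sin(-.573)
for dz in(0,.005,.01):
  P=[[.5027+u*c-v*sn,-.1515+u*sn+v*c,z+dz] for u in(-.015,.015) for v in(-.005,.005) for z in(.065,.099)];q=w2p("scene",P);print(dz,q.min(0),q.max(0))
b=cv2.imread("pics/tg0.png");cv2.imwrite("pics/ti.png",cv2.resize(b[190:218,350:378],None,fx=20,fy=20,interpolation=0))
print(w2p("top",[[.5027+r*np.cos(-.39),-.1518+r*np.sin(-.39),.061] for r in(.011,.013,.015)]))
E
```

```text
yellow box 349 352 170 185
0 [348.08557098 169.69662483] [352.84000926 186.67138219]
0.005 [348.17033317 168.33231326] [352.94731758 185.37822222]
0.01 [348.25572714 166.95756842] [353.0554641 184.0752227]
[[365.98458369 200.36540127]
 [366.27720819 199.62290794]
 [366.56980377 198.88048798]]
```

View pics/ti.png

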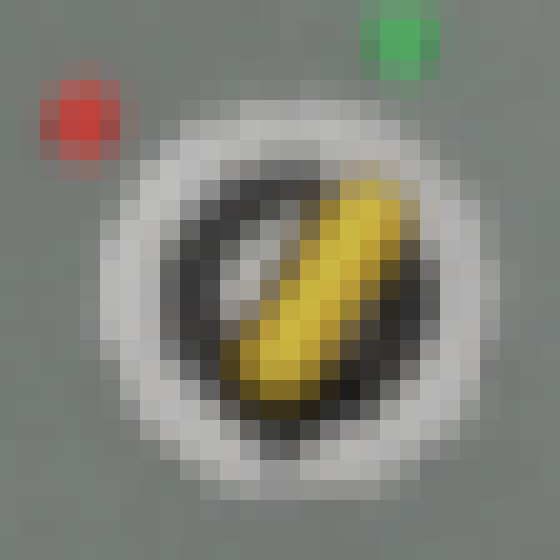

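The pictures agree. The key stands upright at seated height: its head box in the scene camera is rows 170–185, against 169.7–186.7 predicted for fully seated. Its yaw is −0.57, which matches the green dot (−0.40) plus the slot play (0.18). No pointer shows on the exposed rotor, and its expected place at the green dot is under the head's edge.

```bash
python3 - <<'E'
from station import ctrl
print(ctrl.hand_in(), ctrl.get_obs()['time_s'])
E
```

```text
the job is handed in; nothing more can be done
the job is handed in; nothing more can be done
```

The yellow key is out of the dock, fully seated in the switch, and was then turned clockwise to the stop. I let go and moved the arm clear, and handed the job in at about 21 s of the 51 s allowed.

**Failed grasps:** The first two tries slipped off or closed above the key head. A tilted view showed the fingertips about 28 mm short of where `tip_reach` puts them. The third grasp, about 28 mm lower, held.

**Seating:** The blade went in without resistance. The collar stopped at the predicted height, with about 19 N of push, before any turning. After release, the head's height in the scene picture matches a fully seated key.

**Turning:** The torque rose to about 0.35 N m at the end, well above the 0.08 N m friction. The key finished at −0.57 rad, which matches the green dot (−0.40) plus the slot's play.

**Not directly confirmed:** The key's head hides the white pointer in both cameras. That it stands at the green dot is inferred from the torque, the key's angle and no pointer showing anywhere else on the rotor.

**Bystanders:** The blue key, mouse and carriers look unmoved in the last top picture.

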